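# Set equal cooling gaps between RF modules with a spacer block

## Robot

A 6-joint arm with a two-finger parallel gripper is mounted at the origin on the work surface. World frame = base frame: x ahead of the robot, y to its left, z up, the work surface at z = 0. Lengths are in m, angles in rad, forces in N, time in s.
With the tool pointing down it reaches from about 0.375 to 0.9 m from the base axis. Payload 3.1 kg.
Tool frame: the origin (TCP) lies between the finger pads; the fingertips stand 25 mm ahead of it and the grasp point (between the pads) lies 6 mm ahead of it; x points along the fingers, y is the direction in which the jaws open and shut, and the axes are right-handed (so a half turn about x gives the same grasp; the last joint's range is limited). The gripper opens to 85 mm and grips with 20 to 120 N. Pads are 22 mm wide; open, the fingers measure 114 mm over their backs; the gripper's body (76 mm by 85 mm) begins 54 mm behind the grasp point. The pads swing forward as they close: fully open they stand 13 mm farther back than shut.
Start: joints at [1.004, 0.527, 1.433, -0, 1.181, -0.178], TCP at [0.236, 0.579, 0.256] pointing down, gripper open.
Joint ranges: [-3.08, 3.08], [-0.75, 2.2], [0.22, 2.44], [-1.43, 4.57], [0, 2.65], [-2.85, 2.85]. Speed limits (rad/s): [2.79, 2.79, 3.14, 3.14, 3.14, 3.14].

## Interface

Orientations are given as a unit quaternion [x, y, z, w].
In Python, from station import manip, viewer, workorder gives the robot as it stands.
- The arm moves only by the shell command python3 -m crank 'ROWS' [FORCE]. ROWS is JSON, one flat list of numbers, 5 for each row, row after row: the opening, from 0 (shut) to 1 (fully open), then the shift along the world's x, y, z in mm, then the turn about the world's z in rad. A call has 1 to 10 rows; each row is the pose to reach, as a shift and turn from the pose commanded when the call began; what a row does not reach only later rows make up. A row lasts 1/8 s, in which the tool goes at most 62.5 mm and 10.7 degrees, less where a joint would pass 70% of its speed; a pose out of reach is approached as far as the arm can. A call with a gripper value outside its range is refused whole. The fingers move at their own pace and stop on an object; FORCE is the grip in N (left out, the last holds). Time passes only in rows, so rows that repeat a pose let the fingers close. It gives the time, the measured TCP pose, the force and the opening at its end, in the units of the state.
- manip.sense(): the state, without advancing time (a new reading comes with each control period).
- viewer.snapshot(name): name is "side" or "top"; returns a dict with "img" (420x560x3 uint8, red, green, blue), "range_z" (420x560 float32, m along the optical axis (not along the pixel's ray), 0 where there is no reading), "fx", "fy", "cx", "cy" (pixels), "k1" (the pictures are not rectified: a ray, as slopes to the right and down, at radius r is drawn at 1 + k1 r^2 times it, then the intrinsics apply), "origin" and "attitude" of the camera in the world. Camera axes: x right, y down, z forward; pixel columns grow to the right and rows downward; lengths in m; the calibration is good to about 2 mm. A picture is of the moment at which its call begins.
- workorder.sign_off(): hands the job in, once; it reports no verdict.
The state is a dict: "t": time; "q": joint angles; "qd": joint speeds; "tau": joint torques, N m; "tcp_pos": TCP position; "tool_rot": TCP orientation; "force": force on the tool from outside, world axes, zero at the start; "ft_torque": the same for the moment, N m; "finger_gap": opening from 0.0 (shut) to 1.0 (fully open).
Only numpy, scipy, OpenCV 4.12 (cv2) and the standard library are available. Lean on these libraries where they do the work, as an engineer would, in place of code of your own. Each camera call takes 0.05 s, during which the arm holds its last target.

## Task

Set equal cooling gaps on both sides of the clamped middle module with the wide white spacer block: press the block, wedge foot first, fully down between the middle module and the module to its left (as the robot sees it), so that it spreads them, then lift it out and press it fully down between the middle module and the right module. Let go and leave the block seated there; both gaps must end up about as wide as the block (36 mm).

Things in the scene. Friction and masses are not known exactly. Their poses are not given: they have to be found in the camera images.
- fixture: Grey plate 120 x 330 mm with rails (tops 14 mm up) along its y, the row (+y = robot's left, within 15 deg), bearing 3 like aluminium modules. Origin: on the bench under the middle module's centre, z up. Middle module is clamped fast (black clamps), 80 (x) x 46 (y) mm, top 70 mm up: side faces at y = +-23 mm. A 36 mm gap beside it is centred at y = +-41 mm, x = 0.
- left_module (a joint): Left (+y) aluminium module, 80 (x) x 46 (y) mm, top 70 mm above the bench. Slides only along the row, with light friction (about 1 N), and stays where it is left. Value: width in m of the gap between it and the middle module (its near face is at fixture y = 0.023 + value); starts at 0.018 to 0.025, goes up to 0.080.
- right_module (a joint): Right (-y) aluminium module, 80 (x) x 46 (y) mm, top 70 mm above the bench. Slides only along the row, with light friction (about 1 N), and stays where it is left. Value: width in m of the gap between it and the middle module (its near face is at fixture y = -0.023 - value); starts at 0.018 to 0.025, goes up to 0.080.
- wide_block: Wider of 2 white spacers, 150 g, upright in a steel saddle, foot 10 mm up; lifts out. Origin: centre of foot underside, z up. Foot a wedge 6 mm thick (y) at z 0, 36 at z 32 mm; 36 mm flanks to z 50; 44 deep (x); shoulder 50 x 64 (y) to z 58; post 24 x 24 to z 103: grip it at z 85 from above. Use: y along row; fully down, shoulder on modules, foot 20 mm up. The other: 14 mm flanks, 42 shoulder.
Things that resemble listed ones, but are neither listed nor needed, are in the scene too. What is shaped like the wide_block but turquoise or yellow is not meant.

How it is judged:
By the outcome, as a careful person would: the job done as asked, in the order asked, and still so for the second after the job is handed in, with the robot touching nothing.
It also fails if it takes over 40 s, if anything falls off the work surface, if the arm or the gripper's body presses on something with over 40 N, if the wrist force passes 120 N, or if a joint passes its speed limit or range.

## Working session

There is one attempt and no reset: what is moved stays moved. The work goes in short steps, Python scripts to look and compute and a shell command to move; the robot and the scene stay as the last step left them, time stands still between calls to the robot, and variables do not carry over. Pictures are saved under pics/ and viewed, and the job is handed in when it is done.

```bash
ls; mkdir -p pics; cat > h.py <<'E'
import numpy as np, cv2
from station import manip, viewer, workorder
from scipy.spatial.transform import Rotation as R
def snap(n,f):
    s=viewer.snapshot(n); cv2.imwrite('pics/'+f,s['img'][:,:,::-1]); np.savez('pics/'+f[:-4]+'.npz',**s); return s
def rot(s):
    a=np.array(s['attitude']); return a if a.shape==(3,3) else R.from_quat(a).as_matrix()
def ray(s,u,v):
    x=(u-s['cx'])/s['fx'];y=(v-s['cy'])/s['fy'];k=s['k1']
    rd=np.hypot(x,y);r=rd
    for _ in range(30): r=rd/(1+k*r*r)
    f=1/(1+k*r*r)
    return rot(s)@np.array([x*f,y*f,1])
def onplane(s,u,v,z):
    d=ray(s,u,v);o=np.array(s['origin']);return o+d*(z-o[2])/d[2]
def pt(s,u,v):
    return np.array(s['origin'])+ray(s,u,v)*float(s['range_z'][int(round(v)),int(round(u))])
E
python3 - <<'E'
from h import *
for n in('top','side'):
    s=snap(n,n+'0.png');print(n,s['origin'],s['attitude'],s['fx'],s['cx'],s['cy'],s['k1'])
print(manip.sense())
E
```

```text
pics
top [ 0.48864124 -0.14226     0.88404219] [-0.70364215  0.70776501 -0.03531508  0.05205058] 432.951823093429 285.18301278521614 208.66266280600445 -0.025094159175795425
side [ 0.3481954  -0.87223044  0.77341041] [ 0.90187061 -0.14381221  0.06505343 -0.40213867] 467.40945156185813 275.6025632011461 213.21956432611563 -0.1395433232522549
{'t': 0.1, 'q': array([ 1.00450263e+00,  5.28397852e-01,  1.43377265e+00,  4.76292391e-06,
        1.18138717e+00, -1.78499987e-01]), 'qd': array([-0.00030156, -0.00218273, -0.00079974,  0.00098493, -0.00146819,
        0.00102116]), 'tau': array([-2.97757315e-04, -4.43303382e+01, -1.78585696e+01, -2.29752141e-04,
        3.91658919e-03,  1.57168358e-05]), 'tcp_pos': array([0.23599144, 0.57809621, 0.25541675]), 'tool_rot': array([ 0.1356023 ,  0.69410996, -0.13689541,  0.69360149]), 'force': array([0.24558691, 0.47970416, 0.03082806]), 'ft_torque': array([-0.03376311, -0.03206035,  0.02386452]), 'finger_gap': 1.0005675984907996}
```

View pics/top0.png

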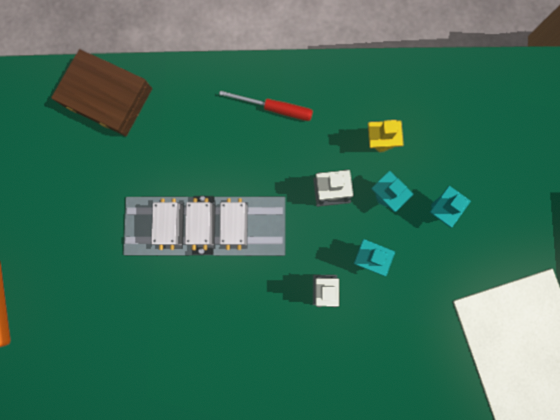

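View pics/side0.png

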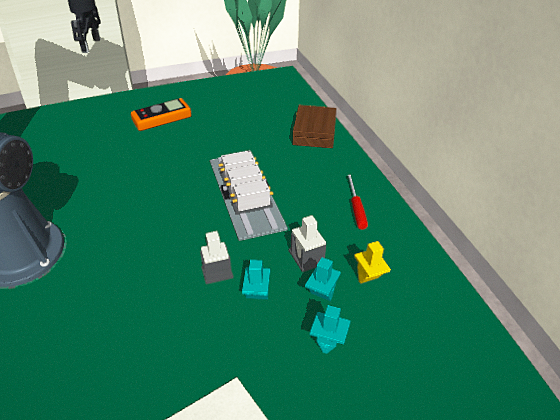

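The top view shows the row of modules at (165..233, 223), with the clamped one at (199, 223). The wide white candidate is at (335, 187) and the narrow one at (327, 292). I'll measure each of them at its known height.

```bash
cat > m.py <<'E'
from h import *
def cloud(s):
    H,W=s['range_z'].shape
    uv=np.stack(np.meshgrid(np.arange(W),np.arange(H)),-1).reshape(-1,1,2).astype(np.float64)
    K=np.array([[s['fx'],0,s['cx']],[0,s['fy'],s['cy']],[0,0,1.]]); 
    n=cv2.undistortPoints(uv,K,np.array([float(s['k1']),0,0,0])).reshape(H,W,2)
    d=np.dstack([n,np.ones((H,W))])*s['range_z'][...,None]
    return d@rot(s).T+np.array(s['origin'])
def rect(P,m,label):
    q=P[m][:,:2]; (c,sz,a)=cv2.minAreaRect((q*1000).astype(np.float32))
    print(label,'c',np.round(c,1),'size',np.round(sz,1),'ang',round(a,2),'z',np.round(np.percentile(P[m][:,2],[5,50,95])*1000,1),'n',m.sum())
E
python3 - <<'E'
from m import *
for n in('top','side'):
    s=dict(np.load(f'pics/{n}0.npz')); P=cloud(s); hsv=cv2.cvtColor(s['img'],cv2.COLOR_RGB2HSV)
    wh=(hsv[...,1]<60)&(hsv[...,2]>110)&(s['range_z']>0)&(P[...,0]>.25)&(P[...,0]<.75)&(P[...,1]<.3)&(P[...,1]>-.5)
    for lab,zl,zh in(('mod/shoulder',.060,.078),('posttop',.105,.120)):
        m=(wh&(P[...,2]>zl)&(P[...,2]<zh)).astype(np.uint8)
        k,L,st,c=cv2.connectedComponentsWithStats(m)
        for i in range(1,k):
            if st[i,4]>25: rect(P,L==i,f'{n} {lab} px{c[i].round()}')
E
```

```text
top mod/shoulder px[334. 186.] c [ 637.9 -217.4] size [53.1 64.1] ang 5.61 z [64.3 66.9 69.8] n 652
top mod/shoulder px[164. 223.] c [565.3 108.4] size [47.7 79.1] ang 89.25 z [65.5 68.5 70.8] n 1047
top mod/shoulder px[198. 223.] c [565.1  44. ] size [79.  46.7] ang 0.11 z [66.1 68.6 71.1] n 1040
top mod/shoulder px[232. 223.] c [564.7 -22.2] size [46.5 78.6] ang 89.59 z [66.4 68.7 71.2] n 1019
top mod/shoulder px[326. 291.] c [ 433.5 -200.1] size [41.1 52.1] ang 89.15 z [64.4 66.6 69.7] n 429
top posttop px[337. 180.] c [ 636.6 -217.3] size [24.2 23.8] ang 6.3 z [109.2 111.6 113.9] n 179
top posttop px[329. 293.] c [ 434.3 -200.5] size [23.  23.7] ang 0.96 z [109.9 111.7 114.1] n 183
side mod/shoulder px[241. 166.] c [566.   75.9] size [ 80.3 116.4] ang 0.21 z [62.1 70.6 73.1] n 870
side mod/shoulder px[251. 189.] c [564.6 -23.2] size [79.4 50.7] ang 0.54 z [62.5 70.6 73. ] n 502
side mod/shoulder px[308. 240.] c [ 637.7 -217.5] size [51.1 66.5] ang 6.52 z [63.5 68.8 74. ] n 406
side mod/shoulder px[214. 254.] c [ 435.8 -201.6] size [46.1 52.8] ang 85.13 z [63.1 68.4 74.6] n 308
side posttop px[309. 222.] c [ 637.7 -217.8] size [24.5 27.3] ang 6.27 z [106.4 113.5 115.6] n 134
side posttop px[212. 238.] c [ 435.1 -201.6] size [24.4 25.5] ang 0.0 z [106.6 113.7 116. ] n 137
```

The wide block (64 mm shoulder) is at about (637.3, -217.5) mm with yaw about +6°, and both views agree. The middle module is at (565, 44), and the gaps are about 18.4 mm left and 20 mm right. Next I'll get the fixture yaw and the tool axes.

```bash
python3 - <<'E'
from m import *
st=manip.sense(); print(R.from_quat(st['tool_rot']).as_matrix().round(3), st['tcp_pos'])
for n in('top','side'):
    s=dict(np.load(f'pics/{n}0.npz')); P=cloud(s); hsv=cv2.cvtColor(s['img'],cv2.COLOR_RGB2HSV)
    m=((hsv[...,1]<70)&(P[...,2]>-.003)&(P[...,2]<.025)&(P[...,0]>.45)&(P[...,0]<.68)&(P[...,1]<.25)&(P[...,1]>-.14)).astype(np.uint8)
    k,L,stt,c=cv2.connectedComponentsWithStats(m)
    big=np.isin(L,[i for i in range(1,k) if stt[i,4]>60]); rect(P,big,n+' plate')
    # module tops edges: per-module y extents
    for z in (.06,):
        mm=(P[...,2]>z)&(P[...,2]<.078)&(abs(P[...,0]-.565)<.035)&(P[...,1]>-.06)&(P[...,1]<.15)
        h,e=np.histogram(P[mm][:,1]*1000,bins=np.arange(-60,150,2)); print(list(zip(e[:-1].astype(int),h)))
    for col,(a,b) in dict(teal=(80,95),yellow=(20,32)).items():
        m=((hsv[...,0]>a)&(hsv[...,0]<b)&(hsv[...,1]>150)&(P[...,2]>.04)).astype(np.uint8)
        k,L,stt,c=cv2.connectedComponentsWithStats(m)
        for i in range(1,k):
            if stt[i,4]>60: rect(P,L==i,n+col)
E
```

```text
[[-0.001  0.378  0.926]
 [-0.002  0.926 -0.378]
 [-1.    -0.002 -0.   ]] [0.23599144 0.57809621 0.25541675]
top plate c [564.2  47.2] size [332.9 119.8] ang 89.72 z [ 4.4  7.5 20.1] n 5354
[(np.int64(-60), np.int64(0)), (np.int64(-58), np.int64(0)), (np.int64(-56), np.int64(0)), (np.int64(-54), np.int64(0)), (np.int64(-52), np.int64(0)), (np.int64(-50), np.int64(0)), (np.int64(-48), np.int64(0)), (np.int64(-46), np.int64(39)), (np.int64(-44), np.int64(37)), (np.int64(-42), np.int64(37)), (np.int64(-40), np.int64(37)), (np.int64(-38), np.int64(37)), (np.int64(-36), np.int64(38)), (np.int64(-34), np.int64(39)), (np.int64(-32), np.int64(40)), (np.int64(-30), np.int64(37)), (np.int64(-28), np.int64(45)), (np.int64(-26), np.int64(45)), (np.int64(-24), np.int64(40)), (np.int64(-22), np.int64(39)), (np.int64(-20), np.int64(39)), (np.int64(-18), np.int64(36)), (np.int64(-16), np.int64(41)), (np.int64(-14), np.int64(38)), (np.int64(-12), np.int64(36)), (np.int64(-10), np.int64(37)), (np.int64(-8), np.int64(37)), (np.int64(-6), np.int64(36)), (np.int64(-4), np.int64(36)), (np.int64(-2), np.int
[... 5403 characters left out ...]
(np.int64(124), np.int64(15)), (np.int64(126), np.int64(11)), (np.int64(128), np.int64(9)), (np.int64(130), np.int64(6)), (np.int64(132), np.int64(3)), (np.int64(134), np.int64(0)), (np.int64(136), np.int64(0)), (np.int64(138), np.int64(0)), (np.int64(140), np.int64(0)), (np.int64(142), np.int64(0)), (np.int64(144), np.int64(0)), (np.int64(146), np.int64(0))]
sideteal c [ 480.4 -580.6] size [637.1  64.5] ang 59.82 z [ 55.9  61.2 104.1] n 779
sideteal c [ 415.5 -562.2] size [632.2  53.1] ang 72.95 z [ 56.1  60.7 104.3] n 772
sideteal c [ 465.7 -635.8] size [524.   64.9] ang 56.53 z [ 52.5  60.1 104.7] n 1034
sideyellow c [ 567.4 -595.1] size [702.7  74.8] ang 57.72 z [ 53.4  61.2 105.1] n 753
```

```bash
python3 -m crank '[1,28,-55,0,0.05, 1,56,-110,0,0.1, 1,84,-165,0,0.15, 1,112,-220,0,0.2, 1,140,-275,0,0.25, 1,168,-330,0,0.3, 1,196,-385,0,0.35, 1,224,-440,0,0.4, 1,252,-495,0,0.45, 1,280,-550,0,0.49]' 80
```

```text
t: 1.35
tcp_pos: [0.5167, 0.0267, 0.2561]
tool_rot: [-0.036, 0.706, 0.037, 0.706]
force: [1.3, 0.3, -0.8]
finger_gap: 0.999
```

```bash
python3 -m crank '[1,28,-55,0,0, 1,56,-110,0,0, 0.8,84,-165,0,0, 0.8,112,-220,0,0, 0.8,121,-246,0,0, 0.8,121,-246,0,0]'; python3 -c "
from h import *
s=manip.sense();print(s['tcp_pos'],R.from_quat(s['tool_rot']).as_matrix().round(4),s['q'],s['force'])"
```

```text
t: 2.1
tcp_pos: [0.6374, -0.2196, 0.2552]
tool_rot: [-0.035, 0.706, 0.035, 0.706]
force: [-0.0, 0.0, -0.6]
finger_gap: 0.799
[ 0.6373578  -0.21964179  0.25520426] [[-7.000e-04 -9.900e-02  9.951e-01]
 [ 2.000e-04  9.951e-01  9.900e-02]
 [-1.000e+00  3.000e-04 -7.000e-04]] [-4.97217940e-01  5.97151370e-01  1.29965130e+00 -1.46387042e-04
  1.24554656e+00 -2.16715790e+00] [-0.02140073  0.00547787 -0.63203376]
```

```bash
python3 -m crank '[0.8,0,2,-50,0.005, 0.8,0,2,-100,0.005, 0.8,0,2,-125,0.005, 0.8,0,2,-145,0.005, 0.8,0,2,-155,0.005, 0.8,0,2,-155,0.005, 0.6,0,2,-155,0.005]'; python3 - <<'E'
from m import *
snap('side','side1.png');snap('top','top1.png')
E
```

```text
t: 2.98
tcp_pos: [0.6381, -0.2157, 0.1026]
tool_rot: [-0.038, 0.705, 0.037, 0.707]
force: [0.0, 0.9, 1.0]
finger_gap: 0.614
```

View pics/side1.png

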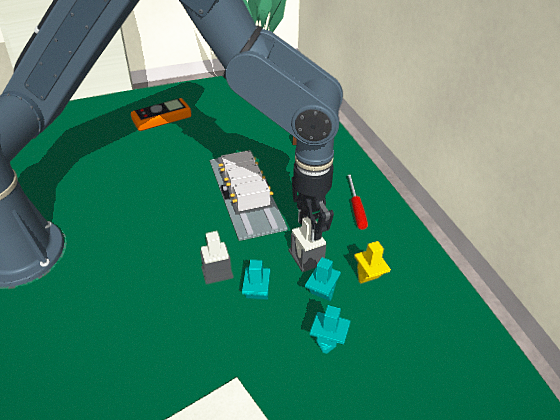

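The open fingers straddle the white post at about (312, 222), clear of the neighbouring blocks. I'll close on it and lift.

```bash
python3 -m crank '[0.3,0,-1,0,0, 0.1,0,-1,0,0, 0,0,-1,0,0, 0,0,-1,0,0, 0,0,-1,0,0]' 90; python3 -m crank '[0,0,0,10,0, 0,0,0,30,0, 0,0,0,80,0, 0,0,0,80,0]'; python3 - <<'E'
from m import *
snap('side','side2.png');s=manip.sense();print(s['tcp_pos'],R.from_quat(s['tool_rot']).as_matrix().round(4),s['force'],s['ft_torque'])
E
```

```text
t: 3.7
tcp_pos: [0.6378, -0.2168, 0.1022]
tool_rot: [-0.038, 0.706, 0.038, 0.707]
force: [0.1, -1.1, 5.3]
finger_gap: 0.266
t: 4.2
tcp_pos: [0.6403, -0.2178, 0.1871]
tool_rot: [-0.04, 0.703, 0.036, 0.709]
force: [0.2, 0.1, -1.9]
finger_gap: 0.266
[ 0.63863854 -0.21701668  0.18443941] [[ 0.005  -0.1071  0.9942]
 [-0.0027  0.9942  0.1072]
 [-1.     -0.0032  0.0047]] [-0.2453979  -0.92033871 -2.24778991] [ 0.02529637  0.04755734 -0.00497538]
```

View pics/side2.png

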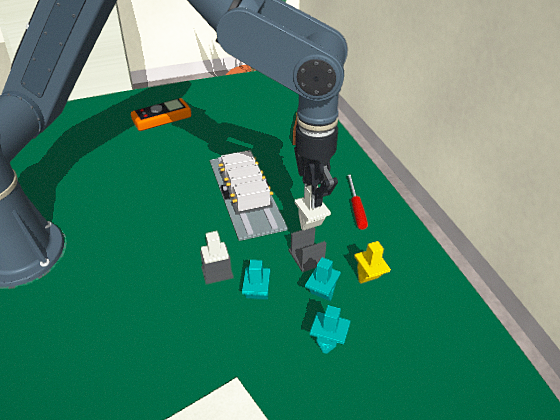

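The block is lifted clear of its saddle and held upright at about (313, 210). I'll move it over the left gap.

```bash
python3 -m crank '[0,-12,45,20,-0.02, 0,-24,95,30,-0.05, 0,-38,150,30,-0.08, 0,-50,205,30,-0.11, 0,-62,250,30,-0.11, 0,-70,280,30,-0.11, 0,-73,293,30,-0.11, 0,-73,293,30,-0.11, 0,-73,293,30,-0.11, 0,-73,293,30,-0.11]'; python3 - <<'E'
from m import *
a=snap('side','side3.png');b=snap('top','top3.png');s=manip.sense();print(s['tcp_pos'],R.from_quat(s['tool_rot']).as_matrix().round(4),s['force'],s['ft_torque'])
cv2.imwrite('pics/c3.png',cv2.resize(a['img'][80:280,150:400,::-1],None,fx=3,fy=3))
E
```

```text
t: 5.5
tcp_pos: [0.5648, 0.0753, 0.2112]
tool_rot: [0.001, 0.707, -0.002, 0.707]
force: [0.4, 0.6, -1.8]
finger_gap: 0.268
[0.56465064 0.07557458 0.21127264] [[ 2.0e-04  4.3e-03  1.0e+00]
 [-1.0e-04  1.0e+00 -4.3e-03]
 [-1.0e+00 -1.0e-04  2.0e-04]] [ 0.54330594 -0.07032353 -1.59672749] [0.00704403 0.02926174 0.042175  ]
```

View pics/c3.png

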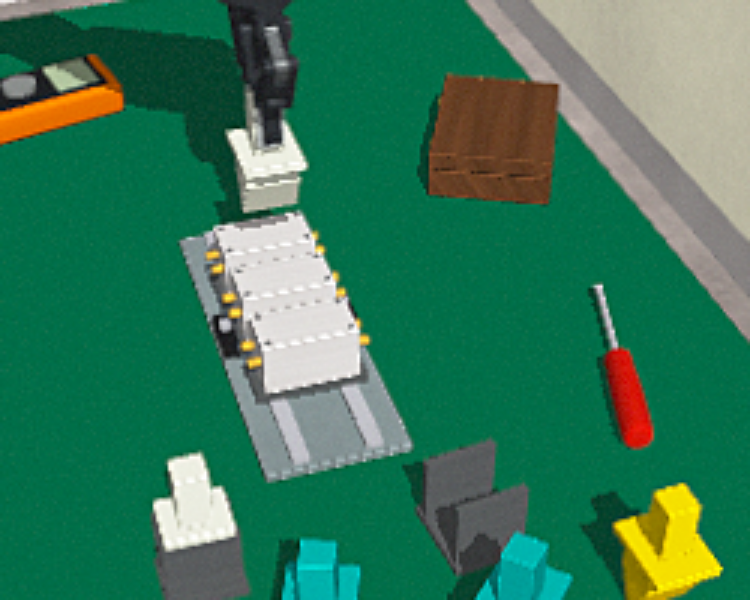

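View pics/top3.png

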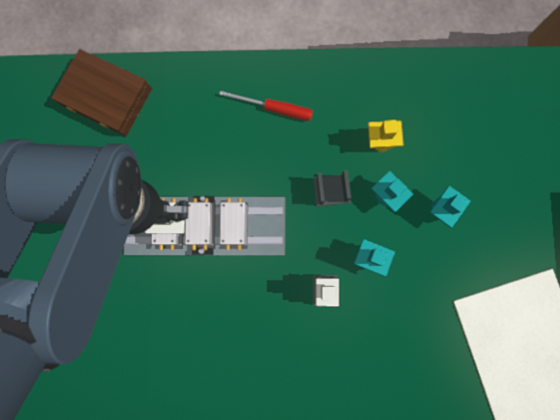

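The block is upright and above the left gap in both views, with its shoulder at about (268, 150) in the crop. I'll verify its position by depth before descending.

```bash
python3 - <<'E'
from m import *
for n in('side','top'):
    s=dict(np.load(f'pics/{n}3.npz')); P=cloud(s); hsv=cv2.cvtColor(s['img'],cv2.COLOR_RGB2HSV)
    w=(hsv[...,1]<70)&(hsv[...,2]>110)&(abs(P[...,0]-.565)<.06)&(abs(P[...,1]-.076)<.06)
    rect(P,w&(P[...,2]>.165)&(P[...,2]<.183),n+' shoulder')
    rect(P,w&(P[...,2]>.1)&(P[...,2]<.163),n+' body')
    m=w&(P[...,2]>.1); print(P[m].min(0).round(4),P[m].max(0).round(4))
E
```

```text
side shoulder c [564.7  74.4] size [65.9 50.3] ang 89.31 z [172.3 178.5 181.1] n 256
side body c [563.5  64.6] size [23.9 48.3] ang 78.32 z [123.2 145.1 160.2] n 212
[0.5052 0.0161 0.1202] [0.6039 0.1077 0.5044]
top shoulder c [563.5  74.4] size [63.8 48.7] ang 89.76 z [173.  175.8 177.9] n 352Traceback (most recent call last):
  File "<stdin>", line 6, in <module>
  File "m.py", line 11, in rect
    print(label,'c',np.round(c,1),'size',np.round(sz,1),'ang',round(a,2),'z',np.round(np.percentile(P[m][:,2],[5,50,95])*1000,1),'n',m.sum())
                                                                                      ~~~~~~~~~~~~~^^^^^^^^^^^^^^^^^^^^^
    return _quantile_unchecked(
        a, q, axis, out, overwrite_input, method, keepdims, weights)
    return _ureduce(a,
                    func=_quantile_ureduce_func,
    ...<5 lines>...
                    overwrite_input=overwrite_input,
                    method=method)
    r = func(a, **kwargs)
    result = _quantile(arr,
                       quantiles=q,
    ...<2 lines>...
                       out=out,
                       weights=wgt)
    slices_having_nans = np.isnan(arr[-1, ...])
                                  ~~~^^^^^^^^^
IndexError: index -1 is out of bounds for axis 0 with size 0
```

```bash
python3 -m crank '[0,0.5,0,-20,0, 0,0.5,0,-40,0, 0,0.5,0.5,-50,0, 0,0.5,0.5,-57,0, 0,0.5,0.5,-57,0]'
```

```text
t: 6.22
tcp_pos: [0.5648, 0.077, 0.1541]
tool_rot: [0.001, 0.707, -0.001, 0.707]
force: [0.3, -0.8, -1.6]
finger_gap: 0.269
```

```bash
python3 -m crank '[0,0,0,-3,0, 0,0,0.3,-6,0, 0,0,0.6,-8,0, 0,0,0.6,-8,0]'
```

```text
t: 6.72
tcp_pos: [0.5653, 0.0779, 0.1468]
tool_rot: [0.001, 0.707, -0.001, 0.708]
force: [0.4, 0.5, 1.6]
finger_gap: 0.268
```

```bash
python3 -m crank '[0,0,1.2,-3,0, 0,0,2.4,-6,0, 0,0,3.2,-8,0, 0,0,3.2,-8,0]'
```

```text
t: 7.22
tcp_pos: [0.5655, 0.0816, 0.1386]
tool_rot: [0.001, 0.706, -0.001, 0.708]
force: [1.5, 3.3, 4.7]
finger_gap: 0.272
```

```bash
python3 -m crank '[0,0,1.4,-3,0, 0,0,2.8,-6,0, 0,0,3.8,-8.5,0, 0,0,3.9,-10,0, 0,0,3.9,-10,0]'
```

```text
t: 7.85
tcp_pos: [0.5653, 0.0857, 0.1284]
tool_rot: [0.002, 0.707, -0.001, 0.708]
force: [0.6, 5.8, 3.8]
finger_gap: 0.27
```

```bash
python3 -m crank '[0,0,0.2,-5,0, 0,0,0.2,-10,0, 0,0,0.2,-14,0, 0,0,0.2,-16,0, 0,0,0.2,-17,0, 0,0,0.2,-17,0]'; python3 - <<'E'
from m import *
a=snap('side','side4.png')
cv2.imwrite('pics/c4.png',cv2.resize(a['img'][80:280,150:400,::-1],None,fx=3,fy=3))
E
```

```text
t: 8.6
tcp_pos: [0.5643, 0.0859, 0.1121]
tool_rot: [0.001, 0.707, -0.001, 0.707]
force: [-2.1, 6.3, 10.0]
finger_gap: 0.275
```

View pics/c4.png

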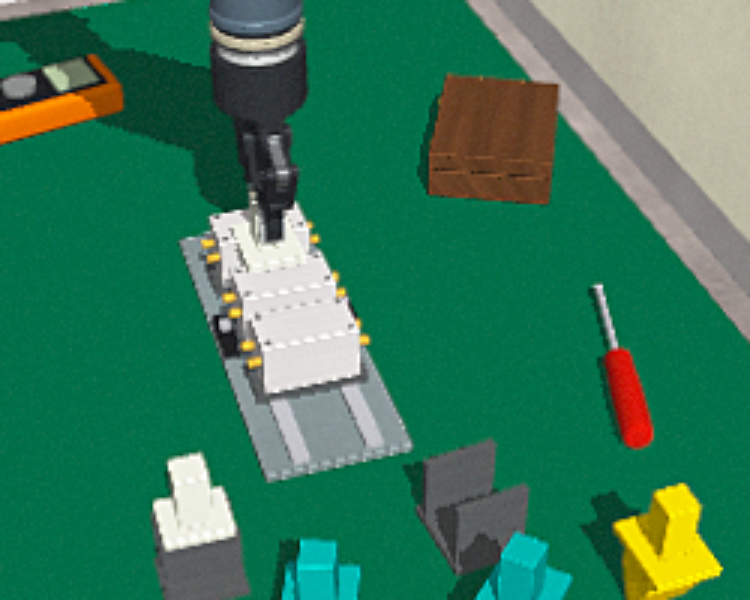

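The block is wedged between the left and middle modules, with its shoulder at about (268, 240) near the module tops. I'll press a little more to confirm it is seated.

```bash
python3 -m crank '[0,0,0,-1.5,0, 0,0,0,-3,0, 0,0,0,-3,0, 0,0,0,-3,0]'
```

```text
t: 9.15
tcp_pos: [0.5643, 0.0859, 0.112]
tool_rot: [0.001, 0.707, -0.001, 0.707]
force: [-6.3, 6.6, 29.2]
finger_gap: 0.268
```

It is fully seated: z stays at 112.0 mm while the force rises to 29 N. I'll lift it straight out and look.

```bash
python3 -m crank '[0,0,0,5,0, 0,0,0,12,0, 0,0,0,20,0, 0,0,0,35,0, 0,0,0,60,0, 0,0,0,85,0, 0,0,-40,105,0, 0,0,-80,105,0, 0,0,-80,105,0]'; python3 - <<'E'
from m import *
a=snap('side','side5.png');b=snap('top','top5.png');s=manip.sense();print(s['tcp_pos'],s['force'])
cv2.imwrite('pics/c5.png',cv2.resize(np.hstack([a['img'][80:280,180:330,::-1],b['img'][130:330,100:300,::-1]]),None,fx=2,fy=2))
for n,s in(('top',b),('side',a)):
    P=cloud(s); hsv=cv2.cvtColor(s['img'],cv2.COLOR_RGB2HSV)
    m=((hsv[...,1]<60)&(hsv[...,2]>110)&(P[...,2]>.063)&(P[...,2]<.078)&(abs(P[...,0]-.565)<.06)&(P[...,1]>-.1)&(P[...,1]<.2)).astype(np.uint8)
    k,L,st,c=cv2.connectedComponentsWithStats(m)
    for i in range(1,k):
        if st[i,4]>60: rect(P,L==i,f'{n} px{c[i].round()}'); print(np.percentile(P[L==i][:,1],[0,2,98,100]).round(4))
E
```

```text
t: 10.28
tcp_pos: [0.5649, 0.0015, 0.2138]
tool_rot: [0.001, 0.707, -0.003, 0.707]
force: [0.6, 0.3, -2.1]
finger_gap: 0.266
[0.56430232 0.004189   0.21324418] [-0.26591953  0.25325061 -1.86577856]
top px[235. 229.] c [564.6 -22.4] size [45.7 78.3] ang 89.61 z [66.5 68.7 70.8] n 609
[-0.0451 -0.0449 -0.0015  0.0006]
top px[202. 238.] c [535.2  36.5] size [31.2 19. ] ang 89.79 z [66.2 68.7 71.2] n 167
[0.0209 0.0215 0.0498 0.0521]
side px[229. 156.] c [547.8 125.2] size [51.2 42.8] ang 87.02 z [64.6 71.2 73.3] n 188
[0.1004 0.1013 0.1481 0.1512]
side px[244. 173.] c [565.2  43.6] size [80.7 53.2] ang 1.0 z [65.4 70.6 73. ] n 431
[0.0164 0.0197 0.0663 0.0697]
side px[251. 189.] c [565.6 -22.8] size [51.3 80.1] ang 88.03 z [65.4 70.7 73.1] n 472
[-0.0491 -0.0466 -0.      0.0033]
```

View pics/c5.png

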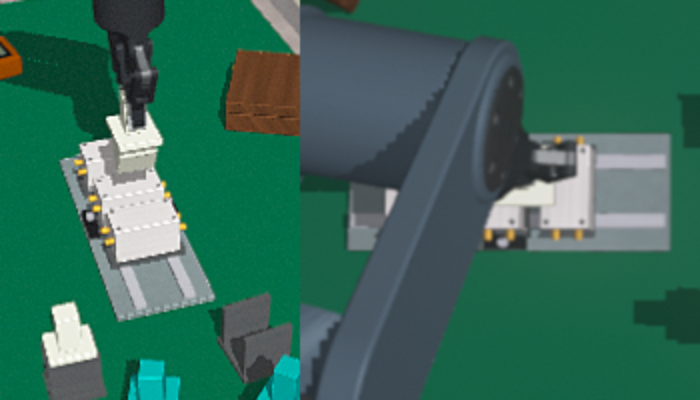

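The left gap now measures about 36 mm. By depth the left module is centred at about 125–126, against 126 ideal. Next is the right gap.

```bash
python3 -m crank '[0,0.5,8,0,0, 0,0.5,8,-10,0, 0,0.5,8,-20,0, 0,0.5,8,-20,0]'; python3 - <<'E'
from m import *
a=snap('side','side6.png');s=manip.sense();print(s['tcp_pos'],s['force'])
P=cloud(a); hsv=cv2.cvtColor(a['img'],cv2.COLOR_RGB2HSV)
w=(hsv[...,1]<70)&(hsv[...,2]>110)&(abs(P[...,0]-.565)<.06)&(abs(P[...,1]-.012)<.06)
z=s['tcp_pos'][2]-.092+.058
rect(P,w&(P[...,2]>z-.01)&(P[...,2]<z+.006),'shoulder')
cv2.imwrite('pics/c6.png',cv2.resize(a['img'][80:280,150:400,::-1],None,fx=3,fy=3))
E
```

```text
t: 10.88
tcp_pos: [0.5643, 0.0135, 0.1918]
tool_rot: [0.001, 0.708, -0.001, 0.706]
force: [0.4, -0.3, -1.8]
finger_gap: 0.272
[0.56480529 0.01331716 0.19239825] [-0.06657056 -0.28308938 -1.89274184]
shoulder c [564.3  12. ] size [67.5 50.6] ang 88.4 z [153.  158.7 161.3] n 281
```

View pics/c6.png

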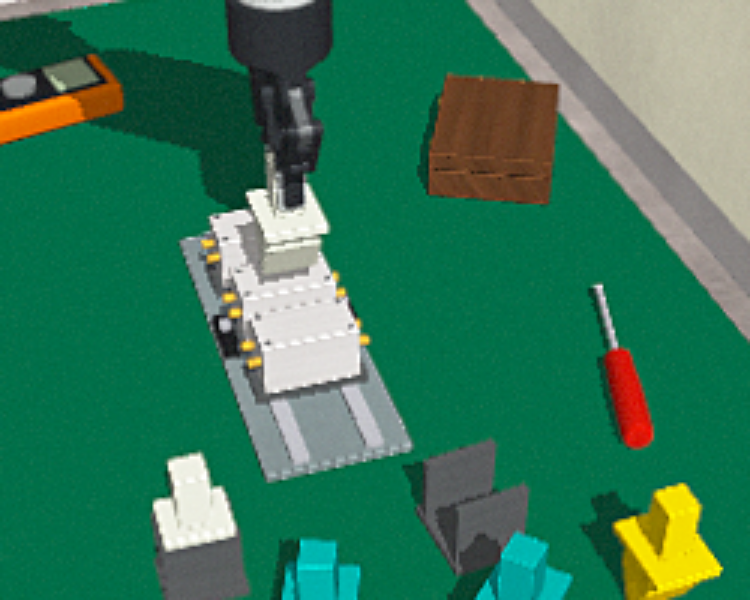

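```bash
python3 -m crank '[0,0,0,-15,0, 0,0,0,-28,0, 0,0,0,-35,0, 0,0,0,-38,0, 0,0,0,-38,0]'; python3 -m crank '[0,0,-0.5,-3,0, 0,0,-1.5,-6,0, 0,0,-2,-8,0, 0,0,-2,-8,0]'
```

```text
t: 11.55
tcp_pos: [0.5653, 0.0129, 0.1551]
tool_rot: [0.001, 0.707, -0.001, 0.707]
force: [-0.1, -0.5, -2.2]
finger_gap: 0.268
t: 12.05
tcp_pos: [0.5654, 0.0111, 0.1473]
tool_rot: [0.001, 0.707, -0.001, 0.707]
force: [-0.6, 0.6, -2.4]
finger_gap: 0.27
```

```bash
python3 -m crank '[0,0,-0.8,-3,0, 0,0,-1.8,-6,0, 0,0,-2.6,-8,0, 0,0,-2.6,-8,0]'
```

```text
t: 12.55
tcp_pos: [0.5653, 0.0082, 0.139]
tool_rot: [0.001, 0.707, -0.001, 0.707]
force: [0.5, 0.6, -1.6]
finger_gap: 0.263
```

```bash
python3 -m crank '[0,0,-1.1,-3,0, 0,0,-2.4,-6,0, 0,0,-3.4,-9,0, 0,0,-3.4,-10,0, 0,0,-3.4,-10,0]'
```

```text
t: 13.18
tcp_pos: [0.5657, 0.0042, 0.1292]
tool_rot: [0.0, 0.707, -0.001, 0.707]
force: [0.3, -3.7, 0.1]
finger_gap: 0.268
```

Fy is -3.7 N, so the block is lightly against the middle module. I'll press it down.

```bash
python3 -m crank '[0,0,0,-5,0, 0,0,0,-10,0, 0,0,0,-14,0, 0,0,0,-17,0, 0,0,0,-19,0, 0,0,0,-20,0, 0,0,0,-20,0, 0,0,0,-20,0]'
```

```text
t: 14.18
tcp_pos: [0.5657, 0.0041, 0.1121]
tool_rot: [0.0, 0.707, -0.001, 0.708]
force: [-3.8, -5.9, 20.7]
finger_gap: 0.265
```

```bash
python3 -m crank '[0,0,-0.7,2,0, 0,0,-0.7,2,0, 0.3,0,-0.7,2,0, 0.45,0,-0.7,2,0, 0.55,0,-0.7,2,0, 0.55,0,-0.7,2,0, 0.55,0,-0.7,2,0]'; python3 - <<'E'
from m import *
print(manip.sense()['force'])
a=snap('side','side7.png')
cv2.imwrite('pics/c7.png',cv2.resize(a['img'][80:280,150:400,::-1],None,fx=3,fy=3))
E
```

```text
t: 15.05
tcp_pos: [0.5652, 0.0044, 0.1111]
tool_rot: [0.001, 0.707, -0.001, 0.707]
force: [-0.7, 0.4, 0.8]
finger_gap: 0.554
[-0.72502015  0.40627128  0.83792691]
```

View pics/c7.png

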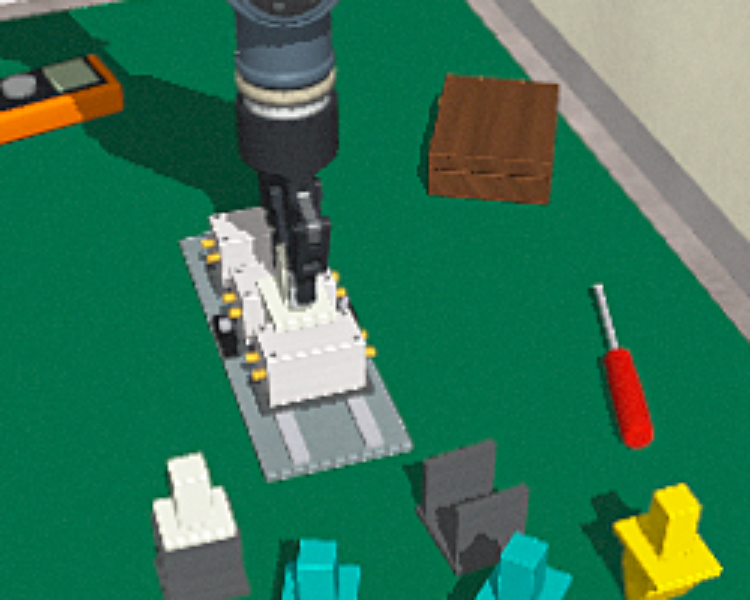

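The fingers have opened around the post at about (300, 260), and the block sits in the right gap. I'll rise and swing clear so I can measure.

```bash
python3 -m crank '[0.55,0,0,20,0, 0.55,0,0,60,0, 0.55,0,0,110,0, 0.55,0,0,150,0, 0.55,0,60,150,0, 0.55,-20,120,150,0, 0.55,-40,180,150,0, 0.55,-60,240,150,0, 0.55,-80,300,150,0, 0.55,-100,340,150,0]'; python3 - <<'E'
from m import *
a=snap('side','side8.png');b=snap('top','top8.png')
cv2.imwrite('pics/c8.png',cv2.resize(np.hstack([a['img'][80:280,180:330,::-1],b['img'][130:330,100:300,::-1]]),None,fx=2,fy=2))
for n,s in(('top',b),('side',a)):
    P=cloud(s); hsv=cv2.cvtColor(s['img'],cv2.COLOR_RGB2HSV)
    w=(hsv[...,1]<60)&(hsv[...,2]>100)&(abs(P[...,0]-.565)<.06)&(P[...,1]>-.1)&(P[...,1]<.2)
    for lab,zl,zh in(('mod',.063,.0735),('shoulder',.0745,.084),('post',.115,.13)):
        m=(w&(P[...,2]>zl)&(P[...,2]<zh)).astype(np.uint8)
        k,L,st,c=cv2.connectedComponentsWithStats(m)
        for i in range(1,k):
            if st[i,4]>60: rect(P,L==i,f'{n} {lab} px{c[i].round()}')
E
```

```text
t: 16.35
tcp_pos: [0.4643, 0.3467, 0.2614]
tool_rot: [0.001, 0.707, -0.0, 0.707]
force: [1.6, -0.0, -0.4]
finger_gap: 0.547
top mod px[155. 223.] c [565.7 126.3] size [46.9 79.3] ang 89.61 z [66.2 68.7 71. ] n 1023
top mod px[195. 223.] c [565.2  44.1] size [46.8 79. ] ang 89.94 z [66.2 68.6 71. ] n 791
top mod px[242. 223.] c [564.6 -37.6] size [46.2 78.5] ang 89.53 z [66.6 68.8 71.1] n 826
top shoulder px[219. 223.] c [564.8   2.9] size [64.4 49.5] ang 89.55 z [74.9 76.9 79.5] n 639
top post px[214. 220.] c [565.1   3.3] size [24.6 23.7] ang 89.5 z [119.5 121.6 123.8] n 194
side mod px[236. 155.] c [565.6 125.3] size [79.2 53.3] ang 0.72 z [65.  70.8 73. ] n 358
side mod px[233. 173.] c [541.1  44.7] size [56.  35.3] ang 75.49 z [66.6 70.8 72.7] n 127
side mod px[253. 193.] c [564.7 -37.8] size [51.2 79.6] ang 89.03 z [65.2 70.7 72.9] n 420
side shoulder px[248. 181.] c [564.9   0.9] size [65.1 51. ] ang 88.93 z [75.9 79.  81.8] n 262
side post px[247. 165.] c [565.3   4.5] size [23.  30.7] ang 0.47 z [115.7 123.3 125.8] n 97
```

View pics/c8.png

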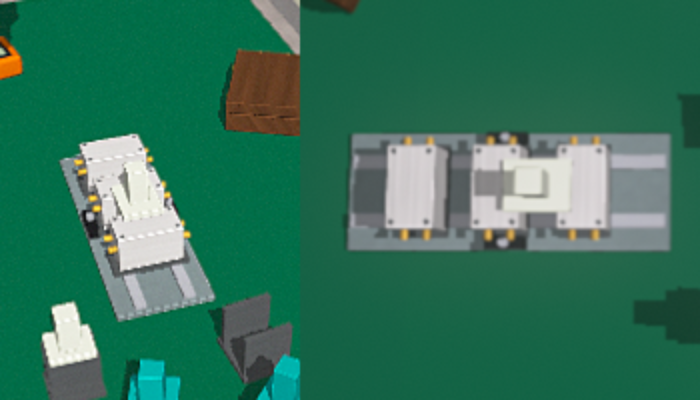

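The gaps measure about 36.2 mm left and 35.7 mm right. The shoulder is at about 78 mm and the post top at about 122–123 mm, which is what a fully seated block should show. The robot is clear, so I'll hand the job in.

```bash
python3 -c "
from station import workorder
print(workorder.sign_off())"
```

```text
the job is handed in; nothing more can be done
None
```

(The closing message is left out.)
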